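Send the slide tray down the roller lane

TASK

Take the blue slide tray by its white handle and lift it straight up off the two dowels of the docking block, keeping it level. Set it gently, lengthways, on the upper half of the sloped roller lane and let go there, so that it rolls down by itself to rest against the red stop; do not push it along or drop it, and leave the other things on the bench where they are.

Things in the scene. Friction and masses are not known exactly. Their poses are not given: they have to be found in the camera images.
- tray: Loose blue plate, 80 (x) x 130 (y) x 10 (z) mm, about 0.35 kg, with two glass slides inlaid. Origin: centre of its underside, z up. White bridge handle: a bar 14 mm thick (x), 74 mm long (y), 20 mm high, its centre 50 mm above the origin, straight over it; free space under the bar. Through holes of 11.5 mm on the middle line at y = -52 and +52 mm take the dowels. A half turn about z gives the same tray.
- dock: Fixed grey docking block, 100 (x) x 150 (y) x 25 (z) mm, origin at the centre of its underside on the bench. The tray starts on its top, with the same axes. Two upright steel dowels of 10 mm diameter at y = -52 and +52 mm stand 22 mm above its top (to 47 mm above the bench).
- lane: Sloped lane of 15 free-turning grey rollers (18 mm diameter, 25 mm apart, y = -165 to +185 mm) on the fixed roller track. Origin: middle of the lane in the plane of the roller tops, about 62 mm above the bench; z square to that plane, +y uphill along the lane (slope 6 degrees), x along the rollers. On the upper half a tray fits with its origin at y = +30 to +120 mm; it rolls off as soon as it is let go.
- track: The fixed roller track that carries the lane, 130 x 390 mm; origin at the centre of its underside on the bench, straight under the lane's origin, z up. The lane's aluminium side rails, 92 mm apart inside, run along its whole length, with lips that flare outward to 108 mm apart, 15 mm above the roller plane.
- stop_face (a point): Middle of the rubber face of the red stop, at the low end of the lane (lane y = -180 mm, 9 mm above the roller plane). A tray resting against it has its origin at lane y = -115 mm.
- timer: White bench timer, 62 x 62 x 20 mm, loose bystander; origin at the centre of its underside.
- slide_box: Dark blue slide box, 70 x 88 x 37 mm, loose bystander; origin at the centre of its underside.
- amber_bottle: Brown bottle with a blue cap, 70 mm across, 158 mm high, loose bystander; origin at the centre of its underside.
- multimeter: Yellow hand-held multimeter lying flat, 130 x 68 x 38 mm, loose bystander; origin at the centre of its underside.

How it is judged:
On the way, in this order (a step that is already met when the one before it is completed fails the run):
1. the tray is lifted clear of the dowels, level (z of tray in the frame of dock above 0.05 m and angle between tray's own z axis and vertical below 0.2 rad and horizontal distance between tray and dock below 0.05 m and contact force between the fingers and tray above 0.3 N), for 0.05 s.
2. the tray lies on the rollers of the upper half of the lane and has been let go (x of tray in the frame of lane between -0.06 and 0.06 m and y of tray in the frame of lane between -0.2 and 0.2 m and y of tray in the frame of lane above 0 m and z of tray in the frame of lane below 0.01 m and contact force between the fingers and tray below 0.05 N), for 0.04 s.
At the end, for the whole second after the job is handed in: The tray, let go and at rest (under 20 mm/s), lies flat on the rollers between the side rails (within 6 mm of the roller plane and 0.06 rad of its slope, 15 mm of the middle line, lengthways within 0.15 rad), within 12 mm of the red stop (y of tray in the frame of lane between -0.125 and -0.103 m and x of tray in the frame of lane between -0.015 and 0.015 m and z of tray in the frame of lane between -0.005 and 0.006 m and angle between the z axis of tray and the z axis of lane, either way round below 0.06 rad and angle between tray's own z axis and vertical below 0.3 rad and angle between the y axis of tray and the y axis of lane, either way round below 0.15 rad and linear speed of tray below 0.02 m/s and contact force between the fingers and tray below 0.05 N); the robot touches nothing.
It fails at once if the tray is tilted by more than 0.2 rad while it comes off the dowels (horizontal distance between tray and dock below 0.03 m and z of tray in the frame of dock below 0.047 m and angle between tray's own z axis and vertical above 0.2 rad).
It fails at once if the tray is tipped by more than 0.6 rad (angle between tray's own z axis and vertical above 0.6 rad).
It fails at once if the tray is dropped on to the lane from more than 25 mm (x of tray in the frame of lane between -0.06 and 0.06 m and y of tray in the frame of lane between -0.2 and 0.2 m and z of tray in the frame of lane above 0.025 m and contact force between the fingers and tray below 0.05 N).
It fails at once if the tray is pushed or carried along the lower half of the lane (x of tray in the frame of lane between -0.06 and 0.06 m and y of tray in the frame of lane between -0.2 and 0.2 m and y of tray in the frame of lane below -0.03 m and z of tray in the frame of lane below 0.02 m and contact force between the fingers and tray above 0.3 N).
It fails at once if another thing on the bench is moved by more than 30 mm (distance of any of timer, slide_box, amber_bottle, multimeter from where it was at the start of the episode above 0.03 m).
It also fails if it takes over 43 s, if anything falls off the work surface, if the arm or the gripper's body presses on something with over 40 N, if the wrist force passes 120 N, or if a joint passes its speed limit or range.

ROBOT

A 6-joint arm with a two-finger parallel gripper is mounted at the origin on a cart in front of the work surface, level with it; the furniture and walls round the work are solid. World frame = base frame: x ahead of the robot, y to its left, z up, the work surface at z = 0. Lengths are in m, angles in rad, forces in N, time in s.
With the tool pointing down it reaches from about 0.35 to 0.775 m from the base axis. Payload 5.5 kg.
Tool frame: the origin (TCP) lies on the centre line of the jaws, within the pads' length; the fingertips stand 11 mm ahead of it and the grasp point (between the pads) lies 8 mm behind it; z points along the fingers, y is the line along which they close (so a half turn about z gives the same grasp; the last joint's range is limited). The gripper opens to 85 mm and grips with 20 to 120 N. Pads are 22 mm wide; open, the fingers measure 114 mm over their backs; the gripper's body (76 mm by 85 mm) begins 54 mm behind the grasp point. The pads swing forward as they close: fully open they stand 13 mm farther back than shut.
Start: joints at [-1.441, 0.313, 0.046, 1.304, 0, 1.431], TCP at [0.153, -0.554, 0.242] pointing down, gripper open.
Joint ranges: [-2.76, 2.76], [-0.86, 1.69], [-1.03, 1.26], [-2.2, 2.34], [-1.47, 1.5], [-3.14, 3.14]. Speed limits (rad/s): [2.57, 2.57, 3.14, 3.14, 3.14, 3.14].

INTERFACE

Orientations are given as a unit quaternion [w, x, y, z].
In Python, from workcell import get_state, eyes, env gives the robot as it stands.
- The arm moves only by the shell command python3 -m inch 'ROWS' [OPENING] [FORCE]. ROWS is JSON, one flat list of numbers, 4 for each row, row after row: the shift along the tool's x, y, z in cm, then the turn about the tool's z in rad. A call has exactly 5 rows; each row shifts and turns the commanded pose from where the row before left it, along the tool's axes as they then stand; what a row does not reach is not made up. A row lasts 1/12 s, in which the tool goes at most 41.7 mm and 7.16 degrees, less where a joint would pass 70% of its speed; a pose out of reach is approached as far as the arm can. A call is refused whole if a number of a shift passes 4.17 or a number of a turn 0.125, either way. A call with a gripper value outside its range is refused whole. OPENING is the opening, from -1 (shut) to 1 (fully open), set as the call begins (- or left out, the last holds). The fingers move at their own pace and stop on an object; FORCE is the grip in N (left out, the last holds). Time passes only in rows, so rows that do not move let the fingers close, or fill a call up. It gives the time, the measured TCP pose, the force, the opening and the grip force at its end, in the units of the state.
- get_state(): the state, without advancing time (a new reading comes with each control period).
- eyes.read_camera(name): name is "scene" or "top" or "wrist"; returns the picture (400x640x3 uint8, red, green, blue); there is no depth.
- eyes.camera_info(name): a dict with "fovy" (degrees; the focal length in pixels is half the picture's height over the tangent of half this angle, whatever the lens; pixels are square), "cx", "cy" (the principal point, pixels), "D" ([k1, k2, p1, p2, k3] as OpenCV has them; the pictures are not rectified), "xyz" and "orientation" of the camera in the world. Camera axes: x right, y down, z forward; pixel columns grow to the right and rows downward; lengths in m; the calibration is good to about 2 mm. A picture is of the moment at which its call begins: read the wrist's pose just before it. camera_info takes no time and is no camera call; for the wrist camera it gives the pose at the moment of the call.
- env.hand_in(): hands the job in; it is judged then, once.
The state is a dict: "clock": time; "joint_pos": joint angles; "qvel": joint speeds; "tau": joint torques, N m; "tcp_pos": TCP position; "orientation": TCP orientation; "wrist_force": force on the tool from outside, world axes, zero at the start; "ft_torque": the same for the moment, N m; "finger_gap": finger opening in m; "grip_force": force on a finger pad.
Only numpy, scipy, OpenCV 4.12 (cv2) and the standard library are available. Lean on these libraries where they do the work, as an engineer would, in place of code of your own. Each camera call takes 0.05 s, during which the arm holds its last target. There are 200 camera calls.

## Working session

There is one attempt and no reset: what is moved stays moved. The work goes in short steps, Python scripts to look and compute and a shell command to move; the robot and the scene stay as the last step left them, time stands still between calls to the robot, and variables do not carry over. Pictures are saved under pics/ and viewed, at most 10 in all, crops included, and the job is handed in when it is done.

```bash
mkdir -p pics; ls
python3 - <<'E'
from workcell import get_state, eyes, env
import cv2
print(get_state())
for n in ("scene","top"):
    print(n,eyes.camera_info(n)); cv2.imwrite(f"pics/{n}0.png",eyes.read_camera(n)[:,:,::-1])
E
```

```text
pics
{'clock': 0.0, 'joint_pos': array([-1.44060240e+00,  3.14004711e-01,  4.49616248e-02,  1.30362933e+00,
        2.61074261e-05,  1.43118868e+00]), 'qvel': array([-1.37430780e-05,  3.69300736e-06, -1.28520147e-03, -6.85059171e-04,
       -8.29607109e-04, -3.69728867e-04]), 'tau': array([-6.22047501e-04, -4.80627930e+01,  2.98532814e+01,  1.91851758e-02,
       -1.88406370e-04,  1.07788236e-05]), 'tcp_pos': array([ 0.15318746, -0.55368887,  0.24139933]), 'orientation': array([-9.37975082e-04,  9.90914245e-01,  1.34491928e-01,  1.74688052e-05]), 'wrist_force': array([ 0.45692202, -0.37682616, -0.0005934 ]), 'ft_torque': array([-0.04751174,  0.00166556, -0.0147085 ]), 'grip_force': 0.0, 'finger_gap': 0.08573297274236741}
scene {'fovy': 49.3905661454848, 'cx': 312.4065235616123, 'cy': 195.4163033002612, 'D': array([0.02014401, 0.        , 0.        , 0.        , 0.        ]), 'xyz': array([-0.3882749 ,  0.77345816,  0.8201818 ]), 'orientation': array([ 0.21142206, -0.38171418,  0.78464356, -0.44037424])}
top {'fovy': 57.0808836249493, 'cx': 315.58876542040645, 'cy': 198.1382551264398, 'D': array([-0.00848243,  0.        ,  0.        ,  0.        ,  0.        ]), 'xyz': array([0.51061049, 0.0184248 , 1.25676487]), 'orientation': array([-0.02503757,  0.70659955, -0.70651951,  0.03033757])}
```

View pics/top0.png

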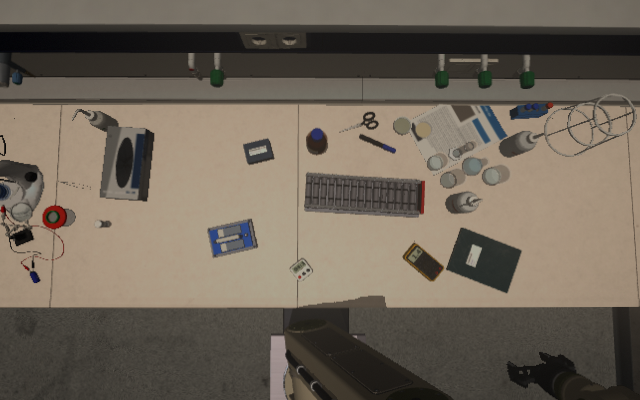

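View pics/scene0.png

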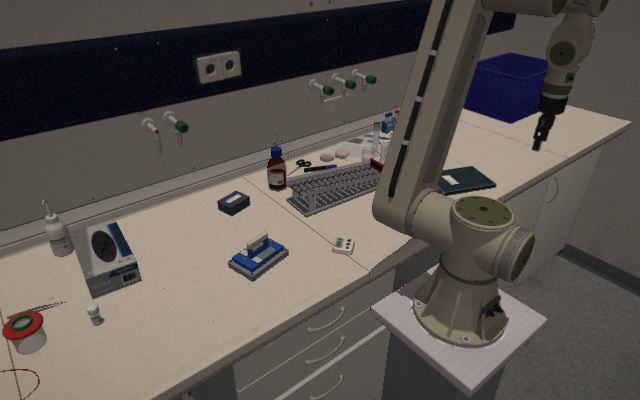

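The top view shows the tray and dock at about (232,238) and the lane from about (305,192) (high end) to the red stop at (423,197). The timer is at (301,269), the slide box at (258,151), the bottle at (317,141) and the multimeter at (423,262). I'll enlarge the tray and the lane.

Run:
```python
import cv2,numpy as np
im=cv2.imread("pics/top0.png")
a=cv2.resize(im[210:265,200:265],None,fx=8,fy=8,interpolation=cv2.INTER_CUBIC)[:,:520]
cv2.imwrite("pics/c1.png",a)
b=cv2.resize(im[165:225,298:432],None,fx=5.5,fy=5.5,interpolation=cv2.INTER_CUBIC)
cv2.imwrite("pics/c2.png",b); print(a.shape,b.shape)
```

```text
(440, 520, 3) (330, 737, 3)
```

View pics/c1.png

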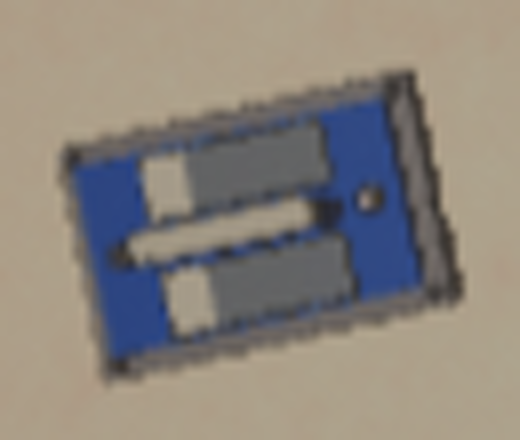

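View pics/c2.png

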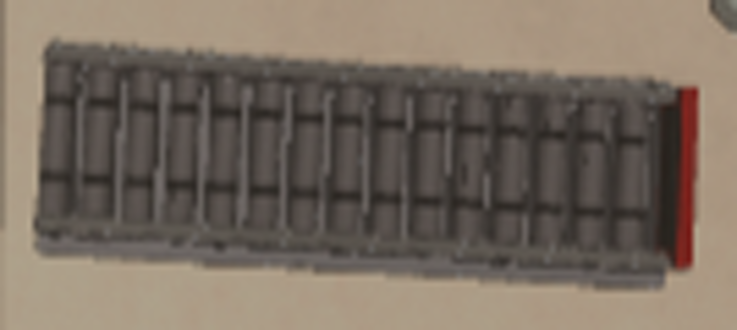

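The crops show the tray's blue corners in c1 at about (75,168), (385,97), (422,288) and (112,360). The handle bar's top runs from (130,248) to (310,210). In c2 the middle of the first roller is at about (58,141) and of the last at (630,175), with the red stop on the right.

```bash
cat > h.py <<'E'
import numpy as np, cv2
from scipy.spatial.transform import Rotation as R
from scipy.optimize import least_squares
from workcell import get_state, eyes
def rot(q): return R.from_quat(np.r_[q[1:],q[0]]).as_matrix()
def K(i):
    f=200/np.tan(np.radians(i['fovy'])/2); return np.array([[f,0,i['cx']],[0,f,i['cy']],[0,0,1.]])
def proj(i,P):
    M=rot(i['orientation']).T
    return cv2.projectPoints(np.asarray(P,float),cv2.Rodrigues(M)[0],-M@i['xyz'],K(i),np.array(i['D']))[0][:,0]
def fit(i,P,uv,x0,tilt=0,z=0):
    P=np.asarray(P,float)
    f=lambda p:(proj(i,np.r_[p[:2],z]+P@(R.from_euler('z',p[2])*R.from_euler('x',tilt)).as_matrix().T)-uv).ravel()
    s=least_squares(f,x0); return s.x,s.fun
E
cat > m1.py <<'E'
from h import *
i=eyes.camera_info("top")
c=lambda a,s,o:(np.array(a)+.5)/s-.5+np.array(o)
# tray yaw: y axis left(+y world); image up=+x
uv=c([(75,168),(385,97),(422,288),(112,360),(130,248),(310,210)],8,(200,210))
P=[(.04,.065,.010),(.04,-.065,.010),(-.04,-.065,.010),(-.04,.065,.010),(0,.037,.06),(0,-.037,.06)]
print("tray",fit(i,P,uv,[.4,.3,0],0,.025))
uv=c([(58,141),(630,175)],5.5,(298,165))
print("lane",fit(i,[(0,.185,0),(0,-.165,0)],uv,[.5,0,0],np.radians(6),.062))
s=get_state(); T=rot(s['orientation']); print(T)
E
python3 m1.py
```

```text
tray (array([0.47460409, 0.28974521, 0.22009514]), array([-0.0336019 , -0.17549078, -0.25776754,  0.1037684 ,  0.08794284,
       -0.04318685,  0.13513312, -0.35423823, -0.18056602,  0.41602861,
        0.24481588,  0.03574662]))
lane (array([ 0.61952417, -0.14863852, -0.04841538]), array([-0.49993326, -0.02510645,  0.51794228,  0.01426939]))
[[ 9.63832608e-01  2.66508279e-01 -2.02515683e-04]
 [ 2.66508251e-01 -9.63831278e-01  1.61841522e-03]
 [ 2.36130104e-04 -1.61385346e-03 -9.99998670e-01]]
```

```bash
A='[2.63,-2.07,0,0,2.63,-2.07,0,0,2.63,-2.07,0,0,2.63,-2.07,0,0,2.63,-2.07,0,0]'
python3 -m inch '[2.63,-2.07,0,0,2.63,-2.07,0,0,2.63,-2.07,0,0,2.63,-2.07,0,0,2.63,-2.07,0,0]' 1
python3 -m inch '[2.63,-2.07,0,0,2.63,-2.07,0,0,2.63,-2.07,0,0,2.63,-2.07,0,0,2.63,-2.07,0,0]'
python3 -m inch '[2.63,-2.07,0,0,2.63,-2.07,0,0,2.63,-2.07,0,0,2.63,-2.07,0,0,2.63,-2.07,0,0]'
python3 -m inch '[0.94,-2.78,0,0,0.94,-2.78,0,0,0.94,-2.78,0,0,0.94,-2.78,0,0,0.94,-2.78,0,0]'
```

```text
clock: 0.52
tcp_pos: [0.2529, -0.4179, 0.2418]
orientation: [-0.0, 0.991, 0.134, -0.0]
wrist_force: [0.5, 0.6, 0.1]
finger_gap: 0.0857
grip_force: 0.0
clock: 0.93
tcp_pos: [0.352, -0.283, 0.2421]
orientation: [-0.0, 0.991, 0.134, -0.0]
wrist_force: [-0.4, -0.1, -0.1]
finger_gap: 0.0854
grip_force: 0.0
clock: 1.35
tcp_pos: [0.4512, -0.1482, 0.242]
orientation: [-0.0, 0.991, 0.135, -0.0]
wrist_force: [-0.1, -0.7, 0.6]
finger_gap: 0.0857
grip_force: 0.0
clock: 1.77
tcp_pos: [0.4586, -0.0018, 0.2419]
orientation: [-0.0, 0.991, 0.134, -0.0]
wrist_force: [0.3, -0.7, 0.2]
finger_gap: 0.0853
grip_force: 0.0
```

```bash
python3 -m inch '[0.94,-2.78,0,0,0.94,-2.78,0,0,0.94,-2.78,0,0,0.94,-2.78,0,0,0.94,-2.78,0,0]'
python3 -m inch '[0.94,-2.78,0,0,0.94,-2.78,0,0,0.94,-2.78,0,0,0.94,-2.78,0,0,0.94,-2.78,0,0]'
python3 -m inch '[0,0,0,-0.12,0,0,0,-0.12,0,0,0,-0.12,0,0,0,-0.12,0,0,0,-0.12]'
python3 -m inch '[0,0,0,-0.12,0,0,0,-0.12,0,0,0,-0.12,0,0,0,-0.12,0,0,0,-0.12]'
python3 -m inch '[0,0,0,-0.12,0,0,0,-0.12,0,0,0,-0.08,0,0,0,0,0,0,0,0]'
python3 - <<'E'
from h import *
s=get_state(); print(s['tcp_pos'],rot(s['orientation']),s['joint_pos'])
i=eyes.camera_info("wrist"); cv2.imwrite("pics/w1.png",eyes.read_camera("wrist")[:,:,::-1])
import pickle; pickle.dump(i,open("w1.pkl","wb")); print(i)
E
```

```text
clock: 2.18
tcp_pos: [0.4668, 0.1446, 0.2419]
orientation: [0.0, 0.991, 0.135, -0.0]
wrist_force: [0.7, -0.4, 0.2]
finger_gap: 0.0853
grip_force: 0.0
clock: 2.6
tcp_pos: [0.4846, 0.2565, 0.2424]
orientation: [-0.014, 0.987, 0.162, -0.003]
wrist_force: [-0.7, -0.4, 1.5]
finger_gap: 0.085
grip_force: 0.0
clock: 3.02
tcp_pos: [0.4847, 0.2552, 0.2423]
orientation: [-0.014, 0.894, 0.448, 0.001]
wrist_force: [0.3, -0.2, 0.1]
finger_gap: 0.0854
grip_force: 0.0
clock: 3.43
tcp_pos: [0.4847, 0.2551, 0.2424]
orientation: [-0.013, 0.721, 0.692, 0.005]
wrist_force: [-0.3, -0.3, 0.3]
finger_gap: 0.0855
grip_force: 0.0
clock: 3.85
tcp_pos: [0.4848, 0.2551, 0.2425]
orientation: [-0.012, 0.605, 0.796, 0.008]
wrist_force: [-0.1, -0.7, 0.5]
finger_gap: 0.0856
grip_force: 0.0
[0.48477733 0.25505708 0.24254902] [[-0.26695337  0.96365703 -0.01005095]
 [ 0.96329385  0.26712999  0.02658048]
 [ 0.02829938 -0.00258627 -0.99959615]] [ 0.32259459  0.25856389 -0.02779496  1.28554364  0.02839961  1.62299732]
{'fovy': 62.41306807024477, 'cx': 320.5127108501363, 'cy': 201.64810914803914, 'D': array([-0.02087585,  0.        ,  0.        ,  0.        ,  0.        ]), 'xyz': array([0.46644853, 0.32262808, 0.37671402]), 'orientation': array([0.1311744 , 0.98221412, 0.13330699, 0.01667174])}
```

View pics/w1.png

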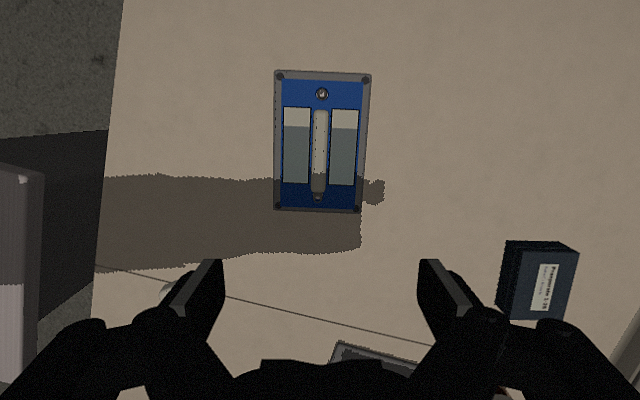

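The wrist view shows the tray upright, with plate corners at about (281,80), (364,82), (357,209) and (278,207) and the handle between (320,110) and (318,195). Joint 6 hit its limit, which left a tilt of about 1.6°, and that is harmless. I'll take an enlarged crop.

Run:
```python
import cv2
im=cv2.imread("pics/w1.png")
cv2.imwrite("pics/c3.png",cv2.resize(im[65:217,265:380],None,fx=3.9,fy=3.9,interpolation=cv2.INTER_CUBIC))
```

```text
(no output)
```

View pics/c3.png

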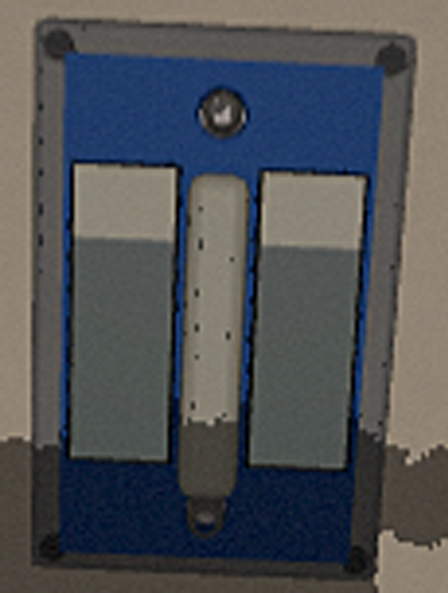

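In the crop the plate corners are (66,53), (383,66), (352,565) and (58,553). The bar ends are (219,174) and (208,496), and the dowel tip is at (222,113).

```bash
cat > m2.py <<'E'
from h import *; import pickle
i=pickle.load(open("w1.pkl","rb"))
uv=(np.array([(66,53),(383,66),(352,565),(58,553),(219,174),(208,496),(222,113)])+.5)/3.9-.5+(265,65)
P=[(-.04,.065,.01),(.04,.065,.01),(.04,-.065,.01),(-.04,-.065,.01),(0,.037,.06),(0,-.037,.06),(0,.052,.022)]
x,r=fit(i,P,uv,[.475,.29,.22],0,.025); print(x,r.round(1))
s=get_state(); T=rot(s['orientation'])
for z in (.167,.067):
    g=np.r_[x[:2],z]; print(z,"tool cm",100*T.T@(g-s['tcp_pos']))
a=np.arctan2(T[1,1],T[0,1]); print("turn about tool z",-(x[2]-a))
E
python3 m2.py
```

```text
[0.47396675 0.28899577 0.23018662] [-0.3 -0.   0.2  0.  -0.6 -0.6  0.7 -0.3  0.2 -0.2 -0.2  1.5  0.1 -0.5]
0.167 tool cm [ 3.34227603 -0.12064161  7.66064217]
0.067 tool cm [ 3.05881572 -0.09600412 17.65659352]
turn about tool z 0.040278667065981766
```

```bash
python3 -m inch '[0.7,-0.02,1.5,0.01,0.7,-0.02,1.5,0.01,0.7,-0.02,1.5,0.01,0.6,-0.02,1.5,0.005,0.5,-0.02,1.5,0]' 
python3 -m inch '[0,0,2,0,0,0,2,0,0,0,2,0,0,0,1,0,0,0,0,0]'
python3 m2.py
```

```text
clock: 4.32
tcp_pos: [0.475, 0.2882, 0.1681]
orientation: [-0.012, 0.619, 0.785, 0.008]
wrist_force: [-0.4, 0.1, -0.4]
finger_gap: 0.0852
grip_force: 0.0
clock: 4.73
tcp_pos: [0.4727, 0.289, 0.0964]
orientation: [-0.013, 0.619, 0.786, 0.005]
wrist_force: [-0.4, -0.1, 0.1]
finger_gap: 0.0855
grip_force: 0.0
[0.47396675 0.28899577 0.23018662] [-0.3 -0.   0.2  0.  -0.6 -0.6  0.7 -0.3  0.2 -0.2 -0.2  1.5  0.1 -0.5]
0.167 tool cm [ 0.16460798  0.06410159 -7.06234631]
0.067 tool cm [-0.11069062  0.14091419  2.93356838]
turn about tool z 0.0065679974545782005
```

Now the final descent and the grip.

```bash
python3 -m inch '[-0.03,0.05,1,0.005,-0.03,0.05,1,0,-0.03,0.04,0.9,0,0,0,0,0,0,0,0,0]'
python3 -m inch '[0,0,0,0,0,0,0,0,0,0,0,0,0,0,0,0,0,0,0,0]' -1 40
python3 -m inch '[0,0,0,0,0,0,0,0,0,0,0,0,0,0,0,0,0,0,0,0]'
```

```text
clock: 5.15
tcp_pos: [0.4756, 0.2898, 0.0695]
orientation: [-0.012, 0.62, 0.784, 0.007]
wrist_force: [-0.5, -1.0, 1.0]
finger_gap: 0.0855
grip_force: 0.0
clock: 5.57
tcp_pos: [0.4761, 0.29, 0.0702]
orientation: [-0.012, 0.62, 0.784, 0.008]
wrist_force: [0.4, -0.1, 0.1]
finger_gap: 0.0254
grip_force: 0.0
clock: 5.98
tcp_pos: [0.4746, 0.2897, 0.07]
orientation: [-0.013, 0.62, 0.784, 0.007]
wrist_force: [-5.1, -1.1, 5.6]
finger_gap: 0.0135
grip_force: 44.3
```

```bash
python3 -m inch '[0.01,0,-0.4,0,0.02,0,-0.8,0,0.02,0,-0.8,0,0.02,0,-0.8,0,0.02,0,-0.8,0]'
python3 -m inch '[0.02,0,-0.9,0,0.03,0,-0.9,0,0.03,0,-0.9,0,0.03,0,-0.9,0,0.03,0,-0.9,0]'
python3 -m inch '[0.03,0,-1,0,0.03,0,-1,0,0.03,0,-1,0,0.02,0,-0.6,0,0,0,0,0]'
python3 - <<'E'
from h import *
cv2.imwrite("pics/s2.png",eyes.read_camera("scene")[150:300,200:400][:,:,::-1].repeat(3,0).repeat(3,1))
s=get_state(); T=rot(s['orientation']); print(s['tcp_pos'],T)
yaw=-.048; x,y=.6195,-.1486; t=.065
g=np.array([x-np.sin(yaw)*t,y+np.cos(yaw)*t,s['tcp_pos'][2]])
print(g,"cm",100*T.T@(g-s['tcp_pos']),"turn",-(yaw-np.arctan2(T[1,1],T[0,1])))
E
```

```text
clock: 6.4
tcp_pos: [0.4769, 0.2901, 0.1071]
orientation: [-0.011, 0.62, 0.784, 0.008]
wrist_force: [-0.3, 0.3, -3.1]
finger_gap: 0.0133
grip_force: 43.1
clock: 6.82
tcp_pos: [0.4762, 0.2901, 0.152]
orientation: [-0.012, 0.62, 0.784, 0.008]
wrist_force: [-0.2, -0.0, -1.6]
finger_gap: 0.0136
grip_force: 43.1
clock: 7.23
tcp_pos: [0.4772, 0.2905, 0.1888]
orientation: [-0.011, 0.62, 0.784, 0.009]
wrist_force: [-0.2, -0.9, -2.9]
finger_gap: 0.0133
grip_force: 43.2
[0.47678043 0.29036144 0.18783729] [[-0.23062969  0.97301138 -0.0076679 ]
 [ 0.97262277  0.23075445  0.02751975]
 [ 0.02854643 -0.00111111 -0.99959185]]
[ 0.6226188  -0.08367487  0.18783729] cm [-39.74308828   5.55918532  -1.14116602] turn 0.28085313335847
```

View pics/s2.png

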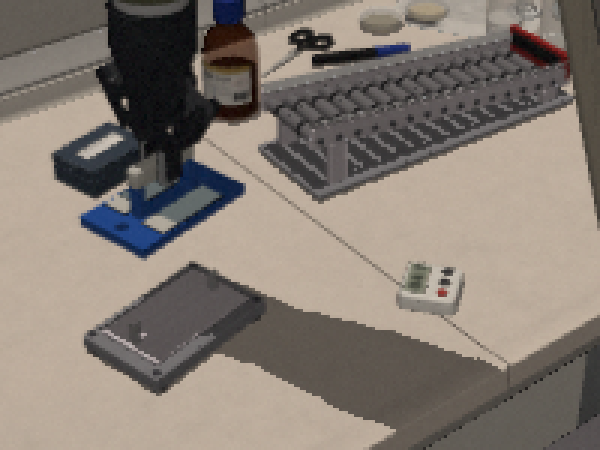

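The tray is up, level and off the dowels; in the enlarged scene crop it is at about (165,205), above the empty dock at (175,320). Next I carry it across.

```bash
python3 -m inch '[-1.4,-0.33,-0.04,0,-2.4,-0.57,-0.07,0,-2.4,-0.57,-0.07,0,-2.4,-0.57,-0.07,0,-2.4,-0.57,-0.07,0]'
python3 -m inch '[-2.4,-0.57,-0.07,0,-2.4,-0.57,-0.07,0,-2.4,-0.57,-0.07,0,-2.4,-0.57,-0.07,0,-2.4,-0.57,-0.07,0]'
python3 -m inch '[-2.4,-0.57,-0.07,0,-2.4,-0.57,-0.07,0,-2.4,-0.57,-0.07,0,-2.4,-0.57,-0.07,0,-1.2,-0.28,-0.03,0]'
python3 -m inch '[0,0,0,0.056,0,0,0,0.056,0,0,0,0.056,0,0,0,0.056,0,0,0,0.056]'
cat > m3.py <<'E'
from h import *
s=get_state(); T=rot(s['orientation']); print(s['tcp_pos'],T[:,2])
yaw=-.048; x,y=.6195,-.1486; t=.065
g=np.array([x-np.sin(yaw)*t,y+np.cos(yaw)*t,s['tcp_pos'][2]])
print(g,"cm",100*T.T@(g-s['tcp_pos']),"turn",-(yaw-np.arctan2(T[1,1],T[0,1])),"per cm down",T[2]*-1)
E
python3 m3.py
```

```text
clock: 7.7
tcp_pos: [0.4753, 0.1754, 0.1862]
orientation: [-0.012, 0.62, 0.784, 0.007]
wrist_force: [0.5, 0.5, -3.1]
finger_gap: 0.0131
grip_force: 43.1
clock: 8.12
tcp_pos: [0.4752, 0.052, 0.1866]
orientation: [-0.012, 0.62, 0.784, 0.007]
wrist_force: [-0.3, -0.3, -2.7]
finger_gap: 0.0131
grip_force: 43.1
clock: 8.53
tcp_pos: [0.4754, -0.0601, 0.1867]
orientation: [-0.012, 0.621, 0.784, 0.007]
wrist_force: [-0.5, 0.2, -2.8]
finger_gap: 0.0131
grip_force: 43.1
clock: 8.95
tcp_pos: [0.4755, -0.0574, 0.1868]
orientation: [-0.014, 0.725, 0.689, 0.006]
wrist_force: [-0.8, 0.5, -3.5]
finger_gap: 0.0134
grip_force: 43.1
[ 0.47546307 -0.0573822   0.18675398] [-0.01064085  0.02746689 -0.99956608]
[ 0.6226188  -0.08367487  0.18675398] cm [-1.88335154 14.82773673 -0.22880393] turn -0.002113560292570031 per cm down [-0.02689744  0.01200772  0.99956608]
```

```bash
python3 -m inch '[-0.2,1.5,-0.02,0,-0.28,2.2,-0.04,0,-0.28,2.2,-0.04,0,-0.28,2.2,-0.03,0,-0.28,2.2,-0.03,0]'
python3 -m inch '[-0.28,2.2,-0.03,0,-0.2,1.6,-0.02,0,-0.1,0.9,-0.01,0,0,0,0,0,0,0,0,0]'
python3 m3.py
python3 - <<'E'
from h import *
import pickle
i=eyes.camera_info("wrist"); cv2.imwrite("pics/w2.png",cv2.convertScaleAbs(eyes.read_camera("wrist")[:,:,::-1],alpha=1.6)); pickle.dump(i,open("w2.pkl","wb"));print(i['xyz'])
E
```

```text
clock: 9.37
tcp_pos: [0.5787, -0.0755, 0.1869]
orientation: [-0.014, 0.724, 0.69, 0.006]
wrist_force: [-1.1, 0.5, -2.5]
finger_gap: 0.013
grip_force: 43.1
clock: 9.78
tcp_pos: [0.6245, -0.0834, 0.1864]
orientation: [-0.014, 0.724, 0.69, 0.005]
wrist_force: [-0.2, 0.2, -3.8]
finger_gap: 0.0134
grip_force: 43.1
[ 0.62448575 -0.08338262  0.18635627] [-0.01159191  0.02755206 -0.99955316]
[ 0.6226188  -0.08367487  0.18635627] cm [-0.03801368 -0.18510077  0.00135896] turn 0.0010024844799037189 per cm down [-0.02697481  0.0128782   0.99955316]
[ 0.62957368 -0.01334109  0.32039799]
```

View pics/w2.png

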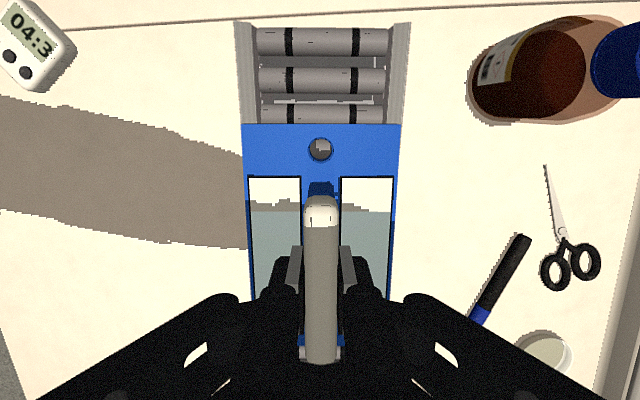

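The wrist view shows the tray's uphill edge from (243,124) to (400,124), with the upper three rollers beyond it. Their mid points are about (323,42), (322.5,80) and (322,113). I'll turn these into an offset.

Run:
```python
from h import *; import pickle
i=pickle.load(open("w2.pkl","rb"))
def un(u,v,z):
    q=cv2.undistortPoints(np.array([[[u,v]]],float),K(i),np.array(i['D']))[0,0]
    d=rot(i['orientation'])@np.r_[q,1]; return i['xyz']+d*(z-i['xyz'][2])/d[2]
s=np.sin(np.radians(6))
print("rails?",un(247,22,.096),un(402,22,.096))
for u,v,y in((323,42,.185),(322.5,80,.16),(322,113,.135)): print(y,un(u,v,.062+y*s), "expect",.6195+.048*y,-.1486+y)
print("tray edge",un(243,124,.151),un(400,124,.151),"hole",un(320.5,149,.151))
```

```text
rails? [0.58383872 0.04276133 0.096     ] [0.6794071  0.03791031 0.096     ]
0.185 [0.63033643 0.03161742 0.08133777] expect 0.62838 0.03639999999999999
0.16 [0.62888265 0.00790174 0.07872455] expect 0.6271800000000001 0.011399999999999993
0.135 [ 0.62748086 -0.01417428  0.07611134] expect 0.6259800000000001 -0.013600000000000001
tray edge [ 0.58823225 -0.0173157   0.151     ] [ 0.66678947 -0.02104569  0.151     ] hole [ 0.62652734 -0.03163508  0.151     ]
```

The tray is aligned with the lane to about 1 mm and parallel to it. I lower it.

```bash
python3 -m inch '[-0.03,0.01,1.1,0,-0.03,0.01,1.1,0,-0.03,0.01,1.1,0,-0.03,0.01,1.1,0,-0.02,0.01,0.8,0]'
python3 -m inch '[-0.01,0,0.3,0,-0.01,0,0.3,0,0,0,0,0,0,0,0,0,0,0,0,0]' - 20
python3 m3.py
```

```text
clock: 10.25
tcp_pos: [0.6239, -0.0832, 0.1333]
orientation: [-0.014, 0.724, 0.69, 0.005]
wrist_force: [0.1, -1.0, -2.6]
finger_gap: 0.0133
grip_force: 43.1
clock: 10.67
tcp_pos: [0.6255, -0.0837, 0.1301]
orientation: [-0.012, 0.724, 0.69, 0.006]
wrist_force: [0.6, 0.1, -2.1]
finger_gap: 0.0134
grip_force: 43.1
[ 0.62551309 -0.08365814  0.13011683] [-0.00812986  0.0265819  -0.99961358]
[ 0.6226188  -0.08367487  0.13011683] cm [-0.01535784 -0.28901648  0.00230855] turn 0.0009201754234796286 per cm down [-0.02616869  0.00937507  0.99961358]
```

```bash
python3 -m inch '[0,0,0.15,0,0,0,0.15,0,0,0,0.15,0,0,0,0,0,0,0,0,0]'
python3 -m inch '[0,0,0.1,0,0,0,0.1,0,0,0,0,0,0,0,0,0,0,0,0,0]'
```

```text
clock: 11.08
tcp_pos: [0.6249, -0.0834, 0.1248]
orientation: [-0.013, 0.724, 0.69, 0.006]
wrist_force: [-0.5, -0.7, -2.7]
finger_gap: 0.0134
grip_force: 43.1
clock: 11.5
tcp_pos: [0.625, -0.0834, 0.123]
orientation: [-0.013, 0.724, 0.69, 0.006]
wrist_force: [0.0, -0.2, -1.7]
finger_gap: 0.0131
grip_force: 43.1
```

```bash
python3 -m inch '[0,0,0.1,0,0,0,0.1,0,0,0,0,0,0,0,0,0,0,0,0,0]'
python3 -m inch '[0,0,0.1,0,0,0,0.1,0,0,0,0,0,0,0,0,0,0,0,0,0]'
```

```text
clock: 11.92
tcp_pos: [0.625, -0.0834, 0.1211]
orientation: [-0.013, 0.724, 0.69, 0.006]
wrist_force: [0.5, -0.2, -2.9]
finger_gap: 0.013
grip_force: 43.2
clock: 12.33
tcp_pos: [0.6252, -0.0839, 0.12]
orientation: [-0.012, 0.724, 0.69, 0.006]
wrist_force: [-2.3, -3.6, 5.3]
finger_gap: 0.0134
grip_force: 44.3
```

Contact at the uphill edge, as predicted. A little more, so that the tray pitches onto the slope.

```bash
python3 -m inch '[0,0,0.1,0,0,0,0.1,0,0,0,0,0,0,0,0,0,0,0,0,0]' - 20
python3 -m inch '[0,0,0.1,0,0,0,0.1,0,0,0,0,0,0,0,0,0,0,0,0,0]'
```

```text
clock: 12.75
tcp_pos: [0.6251, -0.0829, 0.1176]
orientation: [-0.013, 0.723, 0.69, 0.006]
wrist_force: [-2.4, -0.7, 5.7]
finger_gap: 0.0132
grip_force: 44.5
clock: 13.17
tcp_pos: [0.6251, -0.0828, 0.1153]
orientation: [-0.013, 0.723, 0.69, 0.006]
wrist_force: [-1.5, -0.2, 5.5]
finger_gap: 0.0132
grip_force: 44.7
```

It pitches under a steady 8 N. 2 mm more, then open.

```bash
python3 -m inch '[0,0,0.1,0,0,0,0.05,0,0,0,0,0,0,0,0,0,0,0,0,0]'
python3 -m inch '[0,0,0,0,0,0,0,0,0,0,0,0,0,0,0,0,0,0,0,0]' 1
python3 -m inch '[0,0,0,0,0,0,0,0,0,0,0,0,0,0,0,0,0,0,0,0]'
python3 -m inch '[0,0,-1,0,0,0,-1,0,0,0,-2,0,0,0,-2,0,0,0,-2,0]'
python3 -m inch '[0,0,0,0,0,0,0,0,0,0,0,0,0,0,0,0,0,0,0,0]'
python3 - <<'E'
from h import *
a=eyes.read_camera("top")[160:230,290:440]
cv2.imwrite("pics/t2.png",cv2.resize(a[:,:,::-1],None,fx=5,fy=5,interpolation=cv2.INTER_CUBIC))
E
```

```text
clock: 13.58
tcp_pos: [0.6251, -0.083, 0.1142]
orientation: [-0.013, 0.723, 0.69, 0.006]
wrist_force: [-3.5, -0.7, 7.6]
finger_gap: 0.0131
grip_force: 45.0
clock: 14.0
tcp_pos: [0.6248, -0.083, 0.1131]
orientation: [-0.013, 0.724, 0.69, 0.006]
wrist_force: [-0.5, -0.7, 0.1]
finger_gap: 0.073
grip_force: 0.0
clock: 14.42
tcp_pos: [0.6249, -0.0831, 0.1135]
orientation: [-0.013, 0.724, 0.69, 0.006]
wrist_force: [0.3, 0.3, 0.4]
finger_gap: 0.0851
grip_force: 0.0
clock: 14.83
tcp_pos: [0.6258, -0.0853, 0.1956]
orientation: [-0.012, 0.724, 0.69, 0.006]
wrist_force: [0.8, 0.1, 0.8]
finger_gap: 0.0854
grip_force: 0.0
clock: 15.25
tcp_pos: [0.625, -0.0851, 0.1924]
orientation: [-0.014, 0.724, 0.69, 0.005]
wrist_force: [-0.7, 0.2, 0.3]
finger_gap: 0.0853
grip_force: 0.0
```

View pics/t2.png

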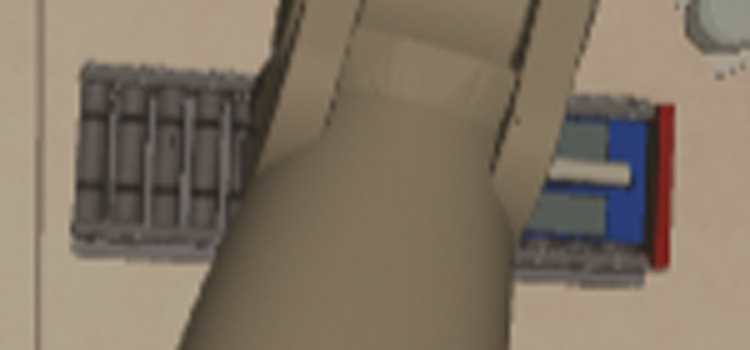

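The tray is at the red stop: its blue edge is at x≈647 in the crop, against the stop's dark rubber at 650–660. I let it settle and check numerically that it is at rest.

```bash
cat > e.py <<'E'
from h import *
a=eyes.read_camera("top")[165:225,385:432].astype(int)
m=(a[:,:,2]>a[:,:,0]+50); ys,xs=np.nonzero(m); print(m.sum(),xs.max()+385,xs.mean()+385,ys.mean()+165)
i=eyes.camera_info("top"); t=np.radians(6)
for y in (-.115,-.105):
    P=np.array([.6195,-.1486,.062])+(R.from_euler('z',-.048)*R.from_euler('x',t)).apply([[0,y-.065,.01]]); print(y,proj(i,P))
E
python3 e.py
python3 -m inch '[0,0,0,0,0,0,0,0,0,0,0,0,0,0,0,0,0,0,0,0]'
python3 -m inch '[0,0,0,0,0,0,0,0,0,0,0,0,0,0,0,0,0,0,0,0]'
python3 e.py
```

```text
141 418 414.64539007092196 195.9290780141844
-0.115 [[418.16174465 196.43321627]]
-0.105 [[415.2405908  196.26097045]]
clock: 15.77
tcp_pos: [0.6256, -0.0853, 0.1935]
orientation: [-0.013, 0.724, 0.69, 0.006]
wrist_force: [-0.6, 0.3, -0.1]
finger_gap: 0.0857
grip_force: 0.0
clock: 16.18
tcp_pos: [0.6256, -0.0852, 0.1935]
orientation: [-0.013, 0.724, 0.69, 0.006]
wrist_force: [-0.7, -0.2, 1.2]
finger_gap: 0.0852
grip_force: 0.0
141 418 414.63829787234044 195.9290780141844
-0.115 [[418.16174465 196.43321627]]
-0.105 [[415.2405908  196.26097045]]
```

At rest at y ≈ -0.115, on the middle line.

```bash
python3 -c "
from workcell import env
print(env.hand_in())"
```

```text
the job is handed in; nothing more can be done
None
```

I lifted the tray level off the dowels and let it go on the upper half of the lane; it rolled down by itself and rests against the red stop. The job is handed in, but no verdict was returned.

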